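# Take the sliding lid off the spoon box

## Robot

A 6-joint arm with a two-finger parallel gripper is mounted at the origin on a cart in front of the work surface, level with it; the furniture and walls round the work are solid. World frame = base frame: x ahead of the robot, y to its left, z up, the work surface at z = 0. Lengths are in m, angles in rad, forces in N, time in s.
With the tool pointing down it reaches from about 0.375 to 0.9 m from the base axis. Payload 3.1 kg.
Tool frame: the origin (TCP) lies on the centre line of the jaws, within the pads' length; the fingertips stand ahead of it and the grasp point (between the pads) lies 3 mm ahead of it (robot.tip_reach is the z of the fingertips in the tool frame, in m); z points along the fingers, y is the line along which they close (so a half turn about z gives the same grasp; the last joint's range is limited). The gripper opens to 87 mm and grips with 3 to 60 N. Pads are 19 mm wide; open, the fingers measure 117 mm over their backs; the gripper's body (75 mm by 190 mm) begins 51 mm behind the grasp point.
Start: joints at [0.99, 0.527, 1.433, -0, 1.181, -0.178], TCP at [0.245, 0.575, 0.245] pointing down, gripper open.
Joint ranges: [-3.08, 3.08], [-0.75, 2.2], [0.22, 2.44], [-1.43, 4.57], [0, 2.65], [-2.85, 2.85]. Speed limits (rad/s): [2.79, 2.79, 3.14, 3.14, 3.14, 3.14].

## Interface

Orientations are given as a unit quaternion [x, y, z, w].
In Python, from rig import sensors, eyes, ticket, robot gives the robot as it stands.
- The arm moves only by the tool drive_tool, never from a script. Its argument "deltas" is a list that holds one entry, the list of rows, each a list of 6 numbers: the shift along the tool's x, y, z in mm, then the turn, a rotation vector about the tool's x, y, z in rad. A call has 1 to 8 rows; each row shifts and turns the commanded pose from where the row before left it, along the tool's axes as they then stand; what a row does not reach is not made up. A row lasts 1/12 s, in which the tool goes at most 41.7 mm and 7.16 degrees, less where a joint would pass 70% of its speed; a pose out of reach is approached as far as the arm can. A call is refused whole if a number of a shift passes 41.7 or a number of a turn 0.125, either way. A call with a gripper value outside its range is refused whole. "gripper" is the opening in per cent of the stroke, from 0 (shut) to 100 (fully open), set as the call begins (left out, the last holds). The fingers move at their own pace and stop on an object; "squeeze" is the grip in N (left out, the last holds). Time passes only in rows, so rows that do not move let the fingers close. It gives the time, the measured TCP pose, the force, the opening and the grip force at its end, in the units of the state.
- sensors.get_obs(): the state, without advancing time (a new reading comes with each control period).
- eyes.camera(name): name is "scene" or "top" or "wrist"; returns a dict with "img" (480x640x3 uint8, red, green, blue), "fov_y" (degrees; the focal length in pixels is half the picture's height over the tangent of half this angle, whatever the lens; pixels are square), "cx", "cy" (the principal point, pixels), "D" ([k1, k2, p1, p2, k3] as OpenCV has them; the pictures are not rectified), "xyz" and "attitude" of the camera in the world; the wrist camera has in their place "hand_eye" (4x4, takes a point from camera to tool coordinates, whose origin is the TCP and whose axes are the flange's). Camera axes: x right, y up, looking along -z (the intrinsics and any distortion apply to the point x, -y, -z); pixel columns grow to the right and rows downward; lengths in m; the calibration is good to about 2 mm. A picture is of the moment at which its call begins: read the wrist's pose just before it. There is no depth.
- ticket.hand_in(): hands the job in; it is judged then, once.
The state is a dict: "time": time; "q": joint angles; "joint_velocities": joint speeds; "joint_torque": joint torques, N m; "position": TCP position; "tool_rot": TCP orientation; "ft_force": force on the tool from outside, world axes, zero at the start; "moment": the same for the moment, N m; "grip_width": finger opening in m; "grip_force": force on a finger pad.
Only numpy, scipy, OpenCV 4.12 (cv2) and the standard library are available. Lean on these libraries where they do the work, as an engineer would, in place of code of your own. Each camera call takes 0.05 s, during which the arm holds its last target. There are 200 camera calls.

## Task

Take the lid off the small wooden spoon box and lay it flat, handles up, on the chopping board. The lid comes off over only one of its two ends and you cannot see which: raise each end gently by its handle to feel which one lifts over its stop lip, then slide the lid out that way without forcing it. Leave the spoon in the box and the mug, tin and spice jar where they stand.

Things in the scene. Friction and masses are not known exactly. Their poses are not given: they have to be found in the camera images.
- box: open-topped box of mid-brown wood, 168 long (its x axis) x 110 wide over the corner pillars x 68 mm high over the guides, fixed to the worktop; origin at the centre of its underside, z up. The lid lies on its walls, 45 mm above the worktop. Both ends have a stop lip, and at the four corners (|x| 50 to 78 mm) guides reach inward to 38 mm from the centre line, over the lid's ears.
- box_lip_p (a point): middle of the top edge of the stop lip at the box's +x end. Both lips run across the box 76.5 to 84 mm from its middle and stand 6 mm above the lid's seat (top 51 mm above the worktop). At one end the guides leave only 2 mm above the ears (that end rises 2 mm and stops hard), at the other end 11 mm; from above they look the same and which is which changes.
- box_lip_n (a point): the same at the box's -x end. The end with 11 mm of room can be raised clear of its lip with the lid's other end as the pivot (some 0.06 rad is right); the lid then slides lengthwise out over that lip. Slid 25 mm or more, its four ears are out of the guides and it lifts straight off.
- lid_centre (a point): the lid: pale wood plate 150 long (its x, lying along the box's x) x 70 wide x 7 mm thick, about 0.12 kg, with an ear 18 mm long at each corner, which makes it 88 mm wide there. This point is the middle of the plate (3.5 mm above its underside); z up. With the lid in place it is 48.5 mm above the worktop. The plate's end edges have about 1.5 mm of play to the stop lips.
- lid_end_p (a point): middle of the ridge handle at the lid's +x end: an upright bar 12 mm thick (along x), 40 mm long across the lid, standing 24 mm above the lid's upper face; this point is 12 mm above that face, 50 mm from the lid's middle and 125 mm from the opposite end edge. Axes as the lid's.
- lid_end_n (a point): middle of the same ridge handle at the lid's -x end, 50 mm from the lid's middle. Axes as the lid's.
- spoon_centre (a point): middle of a metal teaspoon 130 x 26 x 11 mm that lies loose in the box under the lid
- board_top (a point): centre of the upper face of the wooden chopping board, 200 (x) x 300 (y) x 22 mm, fixed, lying flat to the left of the box with its long side pointing away from the robot; z up
- mug_centre (a point): white dotted mug, 82 x 117 mm, 91 mm high, behind the box; point half-way up
- paste_tin_centre (a point): food tin, 57 mm across, 72 mm high, in front of the box; point half-way up
- spice_jar_centre (a point): glass spice jar with a black cap, 41 mm across, 105 mm high, behind the board; point half-way up

How it is judged:
At the end, for the whole second after the job is handed in: The lid lies flat on the board, handles up (tilt under 0.05 rad, its centre over the board and its underside within about 5 mm of the board's face), let go; the spoon is still inside the box; mug, tin and spice jar are within 30 mm of where they stood (z of lid_centre in the frame of board_top between -0.001 and 0.009 m and x of lid_centre in the frame of board_top between -0.1 and 0.1 m and y of lid_centre in the frame of board_top between -0.15 and 0.15 m and angle between lid_centre's own z axis and vertical below 0.05 rad and contact force between the fingers and anything else below 0.3 N and x of spoon_centre in the frame of box between -0.03 and 0.03 m and y of spoon_centre in the frame of box between -0.03 and 0.03 m and z of spoon_centre in the frame of box between 0 and 0.04 m and distance of each of mug_centre, paste_tin_centre, spice_jar_centre from where it was at the start of the episode below 0.03 m); the robot touches nothing.
It fails at once if the lid is forced: the box is pressed or pulled with more than 40 N (contact force between anything else and box above 40 N).
It fails at once if a bystander (mug, tin, spice jar) is knocked away (distance of any of mug_centre, paste_tin_centre, spice_jar_centre from where it was at the start of the episode above 0.04 m).
It also fails if it takes over 54 s, if anything falls off the work surface, if the arm or the gripper's body presses on something with over 40 N, if the wrist force passes 120 N, or if a joint passes its speed limit or range.

## Working session

There is one attempt and no reset: what is moved stays moved. The work goes in short steps, Python scripts to look and compute and a tool call to move; the robot and the scene stay as the last step left them, time stands still between calls to the robot, and variables do not carry over. Pictures are saved under pics/ and viewed, at most 10 in all, crops included, and the job is handed in when it is done.

Besides the shell and the picture viewer there is one more tool, called after "Call:" as name(argument=value, ...) on one line, values as JSON. drive_tool: Moves the arm, as the interface text tells. Its arguments: {"type":"object","properties":{"deltas":{"type":"array"},"gripper":{"type":"number"},"squeeze":{"type":"number"}},"required":["deltas"]}

```bash
ls; mkdir -p pics
cat > h.py <<'E'
import numpy as np, cv2
from scipy.spatial.transform import Rotation as R
from rig import sensors, eyes, ticket, robot
def cam(name):
    o=sensors.get_obs(); c=eyes.camera(name)
    f=240/np.tan(np.radians(c["fov_y"])/2)
    c["K"]=np.array([[f,0,c["cx"]],[0,f,c["cy"]],[0,0,1]])
    if "hand_eye" in c:
        T=np.eye(4);T[:3,:3]=R.from_quat(o["tool_rot"]).as_matrix();T[:3,3]=o["position"]
        T=T@np.array(c["hand_eye"]); c["R"]=T[:3,:3];c["t"]=T[:3,3]
    else:
        a=np.array(c["attitude"]); c["R"]=a if a.shape==(3,3) else R.from_quat(a).as_matrix(); c["t"]=np.array(c["xyz"])
    return c
def save(c,n): cv2.imwrite("pics/"+n,c["img"][:,:,::-1])
def ray(c,uv):
    p=cv2.undistortPoints(np.array(uv,float).reshape(-1,1,2),c["K"],np.array(c["D"],float))[:,0]
    return np.c_[p[:,0],-p[:,1],-np.ones(len(p))]@c["R"].T
def plane(c,uv,z):
    d=ray(c,uv); return c["t"]+d*((z-c["t"][2])/d[:,2])[:,None]
def proj(c,P):
    q=(np.array(P,float).reshape(-1,3)-c["t"])@c["R"]; q=q*[1,-1,-1]
    return cv2.projectPoints(q,np.zeros(3),np.zeros(3),c["K"],np.array(c["D"],float))[0][:,0]
def tri(c1,u1,c2,u2):
    out=[]
    for a,b in zip(ray(c1,u1),ray(c2,u2)):
        A=np.c_[a,-b]; s=np.linalg.lstsq(A,c2["t"]-c1["t"],rcond=None)[0]
        p,q=c1["t"]+a*s[0],c2["t"]+b*s[1]; out.append(np.r_[(p+q)/2,np.linalg.norm(p-q)])
    return np.array(out)
E
python3 - <<'E'
from h import *
for n in("top","scene","wrist"):
    c=cam(n);save(c,n+"0.png");print(n,c["t"],c["fov_y"],c["attitude"] if "attitude" in c else c["R"])
o=sensors.get_obs();print(o["time"],o["tool_rot"],robot.tip_reach)
E
```

```text
pics
top [0.45266993 0.20755423 0.92198857] 56.34916978842228 [-0.04728619  0.04257149  0.71549975 -0.69570956]
scene [ 0.23609048 -0.45325697  0.55345123] 53.078783639531494 [ 0.4658756  -0.11130677 -0.19439417  0.85602665]
wrist [0.17452553 0.60576035 0.38422823] 64.7133064395058 [[ 0.39187004 -0.88474296 -0.25232473]
 [ 0.92001814  0.37621092  0.10969032]
 [-0.00212042 -0.27512768  0.96140536]]
0.15 [ 2.00038214e-01  9.79787722e-01 -7.94939406e-04 -3.17498788e-04] 0.022
```

View pics/top0.png

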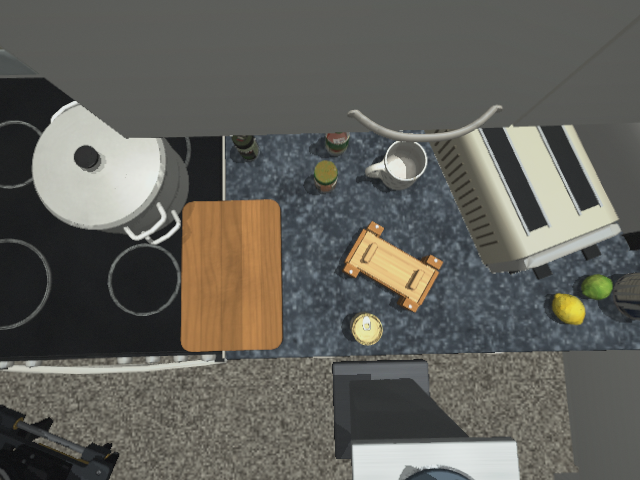

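View pics/scene0.png

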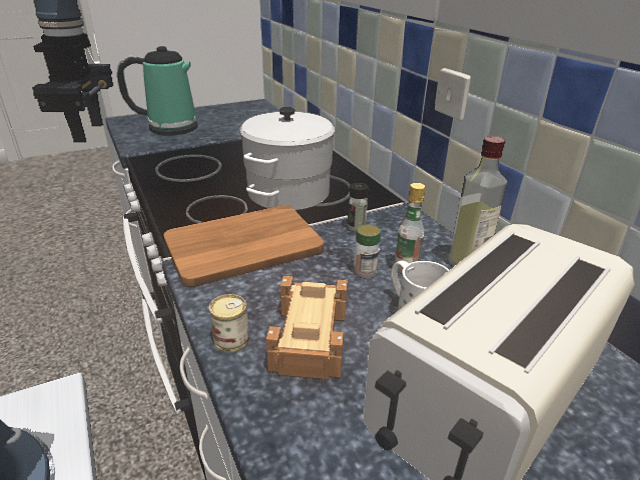

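Top view: the box's centre is near (392,266), with handles near (369,253) and (414,280). The board is near (232,275), the tin at (367,328), the mug at (403,163) and the jar at (326,176). In the scene view the handles are near (314,290) and (306,330). I'll zoom in on the box.

Run:
```python
import cv2,numpy as np
a=cv2.imread("pics/top0.png")[215:315,335:450];b=cv2.imread("pics/scene0.png")[270:385,255:365]
A=cv2.resize(a,None,fx=3.4,fy=3.4,interpolation=2);B=cv2.resize(b,None,fx=3.4,fy=3.4,interpolation=2)
H=max(A.shape[0],B.shape[0]);o=np.zeros((H,A.shape[1]+B.shape[1],3),np.uint8);o[:A.shape[0],:A.shape[1]]=A;o[:B.shape[0],A.shape[1]:]=B
print(A.shape,B.shape);cv2.imwrite("pics/z0.png",o)
```

```text
(340, 391, 3) (391, 374, 3)
```

View pics/z0.png

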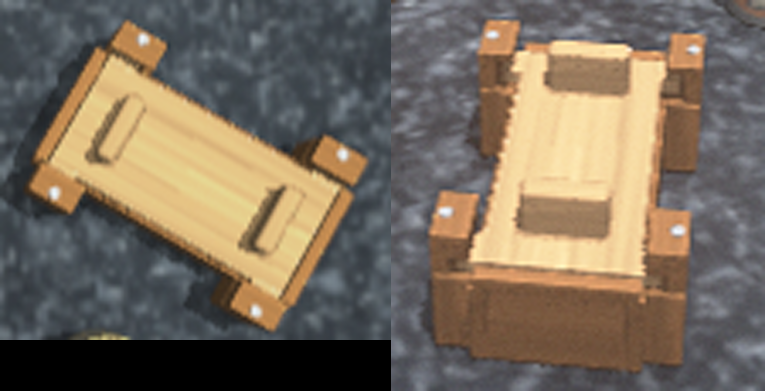

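The handle tops sit at crop (124,129) and (284,217) in the top view, and at (590,50) and (565,187) in the scene view. The pillar screw dots can also be matched between the two views.

Run:
```python
from h import *
np.set_printoptions(precision=4,suppress=True)
t=cam("top");s=cam("scene")
T=lambda l:[(335+x/3.4,215+y/3.4) for x,y in l]
S=lambda l:[(255+(x-391)/3.4,270+y/3.4) for x,y in l]
pt=[(124,129),(284,217),(343,154),(256,311),(54,193),(143,39)]
ps=[(590,50),(565,187),(677,230),(445,211),(491,34),(692,48)]
print(tri(t,T(pt),s,S(ps)))
h=plane(t,T(pt[:2]),.076);k=plane(t,T(pt[2:]),.068);print(h,k,k.mean(0),h.mean(0))
d=h[0]-h[1];print(np.linalg.norm(d),np.arctan2(d[1],d[0]))
a=(k[2]+k[3]-k[0]-k[1]);print(np.arctan2(a[1],a[0]))
b=[(182,202),(281,200),(282,349),(181,350)]
q=plane(t,b,.022);print(q,q.mean(0))
print(tri(t,[(281,200),(182,348)],s,[(0,0),(0,0)])[:0], plane(t,[(367,328)],.072),plane(t,[(403,163)],.09),plane(t,[(326,172)],.105))
# board height: scene corners: right (far-right) edge pts
print(tri(t,[(281,203),(279,348)],s,[(322,243),(181,279)]))
```

```text
[[ 0.5157  0.1137  0.0717  0.0024]
 [ 0.4635  0.0283  0.0734  0.0001]
 [ 0.4983 -0.0084  0.0655  0.0013]
 [ 0.4132  0.0448  0.0656  0.0016]
 [ 0.481   0.1538  0.0654  0.0015]
 [ 0.5661  0.1005  0.0659  0.0008]]
[[0.5143 0.1146 0.076 ]
 [0.4634 0.0289 0.076 ]] [[ 0.4975 -0.0075  0.068 ]
 [ 0.4125  0.0455  0.068 ]
 [ 0.4802  0.1543  0.068 ]
 [ 0.5654  0.1009  0.068 ]] [0.4889 0.0733 0.068 ] [0.4889 0.0718 0.076 ]
0.09970872597800753 1.0353357051031336
1.012665671512007
[[0.6333 0.4908 0.022 ]
 [0.6317 0.2887 0.022 ]
 [0.3352 0.2916 0.022 ]
 [0.3391 0.4889 0.022 ]] [0.4848 0.39   0.022 ]
[] [[0.3755 0.1285 0.072 ]] [[0.6829 0.0492 0.09  ]] [[0.6659 0.1963 0.105 ]]
[[0.6238 0.2892 0.0239 0.0027]
 [0.3352 0.2983 0.0166 0.0028]]
```

The box axis heads about 1.02 rad. The far handle P is near (0.514,0.115) and the near handle N near (0.463,0.029). The tool's y axis already points close to that direction. I'll move above P.

Call:
drive_tool(deltas=[[[-30.6,-22.7,0,0,0,0],[-30.6,-22.7,0,0,0,0],[-30.6,-22.7,0,0,0,0],[-30.6,-22.7,0,0,0,0],[-30.6,-22.7,0,0,0,0],[-30.6,-22.7,0,0,0,0],[-30.6,-22.7,0,0,0,0],[-30.6,-22.7,0,0,0,0]]], gripper=50, squeeze=10)

```text
time: 0.92
position: [0.3995, 0.3103, 0.2447]
tool_rot: [0.2, 0.98, 0.0, 0.0]
ft_force: [0.1, 0.1, -0.1]
grip_width: 0.046
grip_force: 0.0
```

Call:
drive_tool(deltas=[[[-30.6,-22.7,0,0,0,0],[-30.6,-22.7,0,0,0,0],[-30.6,-22.7,0,0,0,0],[-30.6,-22.7,0,0,0,0],[-30.6,-22.7,0,0,0,0],[-30.6,-22.7,0,0,0,0.073],[0,0,0,0,0,0.073],[0,0,0,0,0,0]]])

```text
time: 1.58
position: [0.5158, 0.1126, 0.2445]
tool_rot: [0.274, 0.962, 0.0, 0.0]
ft_force: [0.4, 1.3, 0.8]
grip_width: 0.0433
grip_force: 0.0
```

Run:
```python
from h import *
c=cam("wrist");save(c,"w1.png");o=sensors.get_obs();print(o["time"],o["position"],o["tool_rot"],o["ft_force"])
# predicted pixels of handle tops
print(proj(c,[[.5143,.1146,.076],[.4634,.0289,.076]]))
```

```text
1.6333 [0.51452877 0.11382138 0.24430433] [ 2.71355746e-01  9.62478982e-01  4.42440884e-05 -5.15365214e-04] [-0.64053248  1.02524523  0.64857018]
[[327.11925013 229.21676153]
 [208.14949636 231.29457587]]
```

View pics/w1.png

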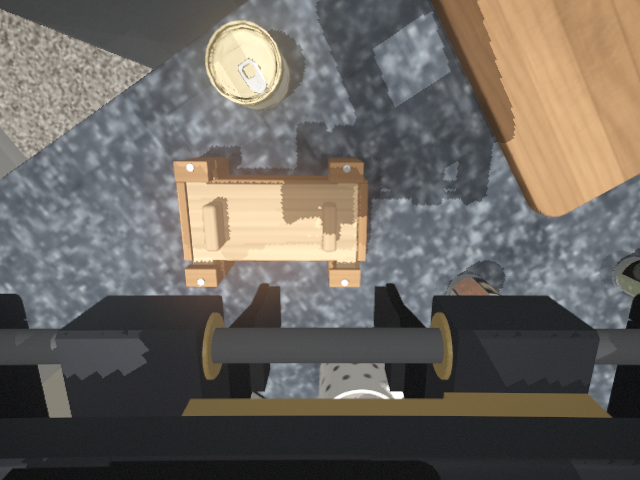

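The wrist view shows the P handle's top at (329,226) and N's at (211,227), within 3 px of prediction. The box edges line up with the image rows, so the yaw is right. I'll work out the descent offset.

Run:
```python
from h import *
np.set_printoptions(precision=4,suppress=True)
c=cam("wrist");t=cam("top");o=sensors.get_obs();M=R.from_quat(o["tool_rot"]).as_matrix();print(o["position"])
w=[(329.5,226.5),(211.5,227)];p=plane(c,w,.076);print(p)
T=[(335+x/3.4,215+y/3.4) for x,y in [(124,129),(284,217)]];print(tri(c,w,t,T))
d=p[0]-p[1];print(np.arctan2(d[1],d[0]),np.arctan2(M[1,1],M[0,1]))
for q in (p[0],np.array([.5143,.1146,.076])): print(M.T@(q-o["position"]))
```

```text
[0.5136 0.1153 0.2444]
[[0.5119 0.1188 0.076 ]
 [0.4608 0.0345 0.076 ]]
[[0.5158 0.1145 0.0561 0.004 ]
 [0.4629 0.0218 0.0428 0.0018]]
1.0260832246204483 1.0243004858099727
[0.0032 0.0021 0.1684]
[-0.0011 -0.0002  0.1684]
```

Call:
drive_tool(deltas=[[[1,1,25,0,0,0],[0,0,30,0,0,0],[0,0,30,0,0,0],[0,0,30,0,0,0],[0,0,20,0,0,0],[0,0,15,0,0,0],[0,0,8,0,0,0],[0,0,0,0,0,0]]], gripper=36)

```text
time: 2.4
position: [0.5125, 0.1172, 0.0851]
tool_rot: [0.27, 0.963, -0.001, -0.002]
ft_force: [0.1, 0.4, -0.3]
grip_width: 0.0315
grip_force: 0.0
```

Call:
drive_tool(deltas=[[[0,0,4,0,0,0],[0,0,3,0,0,0],[0,0,0,0,0,0]]])

```text
time: 2.65
position: [0.5145, 0.1163, 0.08]
tool_rot: [0.271, 0.963, 0.0, 0.001]
ft_force: [-0.1, -0.1, -0.7]
grip_width: 0.0313
grip_force: 0.0
```

Call:
drive_tool(deltas=[[[0,0,1,0,0,0],[0,0,0,0,0,0],[0,0,0,0,0,0],[0,0,0,0,0,0],[0,0,0,0,0,0],[0,0,0,0,0,0]]], gripper=0, squeeze=12)

```text
time: 3.15
position: [0.5143, 0.116, 0.0789]
tool_rot: [0.271, 0.963, 0.0, 0.0]
ft_force: [-0.5, -0.3, 2.5]
grip_width: 0.0118
grip_force: 12.0
```

Call:
drive_tool(deltas=[[[0,-0.2,-0.75,-0.006,0,0],[0,-0.2,-0.75,-0.006,0,0],[0,0,0,0,0,0],[0,0,0,0,0,0]]])

```text
time: 3.48
position: [0.514, 0.1157, 0.0801]
tool_rot: [0.271, 0.963, 0.006, 0.002]
ft_force: [0.7, 0.7, -0.2]
grip_width: 0.0115
grip_force: 12.0
```

Call:
drive_tool(deltas=[[[0,-0.2,-0.75,-0.006,0,0],[0,-0.2,-0.75,-0.006,0,0],[0,0,0,0,0,0],[0,0,0,0,0,0]]])

```text
time: 3.82
position: [0.5137, 0.1153, 0.0816]
tool_rot: [0.271, 0.962, 0.012, 0.003]
ft_force: [0.1, 1.2, 0.4]
grip_width: 0.012
grip_force: 12.0
```

Call:
drive_tool(deltas=[[[0,-0.2,-0.75,-0.006,0,0],[0,-0.2,-0.75,-0.006,0,0],[0,0,0,0,0,0],[0,0,0,0,0,0]]])

```text
time: 4.15
position: [0.5135, 0.1149, 0.0831]
tool_rot: [0.271, 0.962, 0.017, 0.005]
ft_force: [-0.1, 0.4, 0.5]
grip_width: 0.0116
grip_force: 12.0
```

Call:
drive_tool(deltas=[[[0,-0.2,-0.75,-0.006,0,0],[0,-0.2,-0.75,-0.006,0,0],[0,0,0,0,0,0],[0,0,0,0,0,0]]])

```text
time: 4.48
position: [0.5132, 0.1145, 0.0846]
tool_rot: [0.271, 0.962, 0.023, 0.007]
ft_force: [-0.1, 0.2, 0.5]
grip_width: 0.012
grip_force: 12.0
```

P rises past 2 mm with no resistance. I'll continue to 0.06 rad.

Call:
drive_tool(deltas=[[[0,-0.2,-0.75,-0.006,0,0],[0,-0.2,-0.75,-0.006,0,0],[0,0,0,0,0,0],[0,0,0,0,0,0]]])

```text
time: 4.82
position: [0.513, 0.1141, 0.086]
tool_rot: [0.271, 0.962, 0.029, 0.008]
ft_force: [-0.1, -0.1, -0.2]
grip_width: 0.012
grip_force: 12.0
```

Run:
```python
from h import *
c=cam("scene");cv2.imwrite("pics/s2.png",cv2.resize(c["img"][220:390,230:400,::-1],None,fx=3.4,fy=3.4,interpolation=2))
o=sensors.get_obs();print(o["position"],o["ft_force"],R.from_quat(o["tool_rot"]).as_matrix())
```

```text
[0.51297444 0.1141285  0.08602911] [0.56665758 0.38611126 0.11269011] [[-8.53101096e-01  5.20809042e-01  3.12483878e-02]
 [ 5.21745645e-01  8.51565584e-01  5.11618743e-02]
 [ 3.55150450e-05  5.99499613e-02 -9.98201383e-01]]
```

View pics/s2.png

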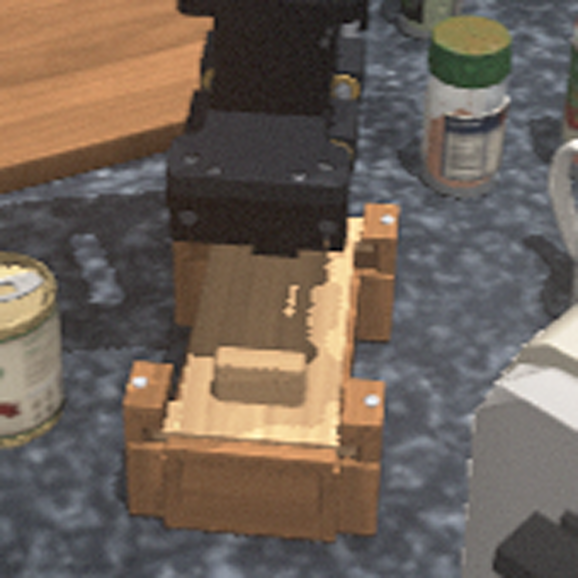

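The P end is clearly raised. I'll slide it out toward P, horizontally.

Call:
drive_tool(deltas=[[[0,1.5,0.1,0,0,0],[0,1.5,0.1,0,0,0],[0,1.5,0.1,0,0,0],[0,1.5,0.1,0,0,0],[0,0,0,0,0,0]]])

```text
time: 5.28
position: [0.5163, 0.1196, 0.0859]
tool_rot: [0.271, 0.962, 0.029, 0.008]
ft_force: [0.2, 1.0, -0.5]
grip_width: 0.0118
grip_force: 12.0
```

Call:
drive_tool(deltas=[[[0,2,0.1,0,0,0],[0,2,0.1,0,0,0],[0,2,0.1,0,0,0],[0,2,0.1,0,0,0],[0,0,0,0,0,0]]])

```text
time: 5.7
position: [0.5207, 0.1266, 0.0861]
tool_rot: [0.271, 0.962, 0.029, 0.008]
ft_force: [0.1, 2.2, 0.9]
grip_width: 0.0121
grip_force: 12.0
```

Call:
drive_tool(deltas=[[[0,2,0.1,0,0,0],[0,2,0.1,0,0,0],[0,2,0.1,0,0,0],[0,2,0.1,0,0,0],[0,0,0,0,0,0]]])

```text
time: 6.12
position: [0.5249, 0.1334, 0.0861]
tool_rot: [0.271, 0.962, 0.029, 0.008]
ft_force: [0.6, 0.6, -0.2]
grip_width: 0.0119
grip_force: 12.0
```

Call:
drive_tool(deltas=[[[0,2,0.1,0,0,0],[0,2,0.1,0,0,0],[0,2,0.1,0,0,0],[0,2,0.1,0,0,0],[0,2,0.1,0,0,0],[0,2,0.1,0,0,0],[0,0,0,0,0,0]]])

```text
time: 6.7
position: [0.5312, 0.1436, 0.0863]
tool_rot: [0.271, 0.962, 0.029, 0.008]
ft_force: [-0.7, 0.8, 0.5]
grip_width: 0.0119
grip_force: 12.0
```

It has slid 34 mm with no resistance. I'll grip harder, lift straight up and level the lid.

Call:
drive_tool(deltas=[[[0,0,0,0,0,0],[0,0,0,0,0,0],[0,0.1,-2,0,0,0],[0,0.3,-5,0,0,0],[0,0.5,-8,0,0,0],[0,0.6,-10,0,0,0],[0,0.6,-10,0,0,0],[0,0,0,0,0,0]]], squeeze=35)

```text
time: 7.37
position: [0.5324, 0.1433, 0.124]
tool_rot: [0.271, 0.962, 0.03, 0.011]
ft_force: [-0.7, -0.6, -0.6]
grip_width: 0.0115
grip_force: 35.0
```

Call:
drive_tool(deltas=[[[0,1,-15,0.02,0,0],[0,0.5,-15,0.02,0,0],[0,0,-10,0.02,0,0],[0,0,0,0,0,0],[0,0,0,0,0,0]]])

```text
time: 7.78
position: [0.5311, 0.1433, 0.162]
tool_rot: [0.271, 0.963, 0.001, 0.001]
ft_force: [-0.1, -0.0, -0.9]
grip_width: 0.0115
grip_force: 35.0
```

Run:
```python
from h import *
c=cam("scene");t=cam("top")
o=sensors.get_obs();print(o["position"],o["q"],o["ft_force"],R.from_quat(o["tool_rot"]).as_matrix())
print(tri(t,[(150,238),(180,212)],c,[(247,160),(277,160)]))
print(plane(t,[(150,238),(180,212)],.1))
cv2.imwrite("pics/s3.png",np.hstack([cv2.resize(c["img"][150:390,140:400,::-1],(390,360)),cv2.resize(t["img"][130:360,130:450,::-1],(400,360))]))
```

```text
[0.52993383 0.14296305 0.16076127] [ 5.96952855e-02  5.41836198e-01  1.70354567e+00  4.18027410e-04
  8.97477120e-01 -9.62502924e-01] [-0.09213125 -0.27457623 -2.72629654] [[-8.53119567e-01  5.21713866e-01 -1.28352788e-03]
 [ 5.21714005e-01  8.53120410e-01  2.50666930e-04]
 [ 1.22578025e-03 -4.55785609e-04 -9.99999145e-01]]
[[0.54639474 0.51092637 0.13553278 0.00225832]
 [0.5918604  0.45339185 0.14924449 0.00380543]]
[[0.55175214 0.52426957 0.1       ]
 [0.59881356 0.46971896 0.1       ]]
```

View pics/s3.png

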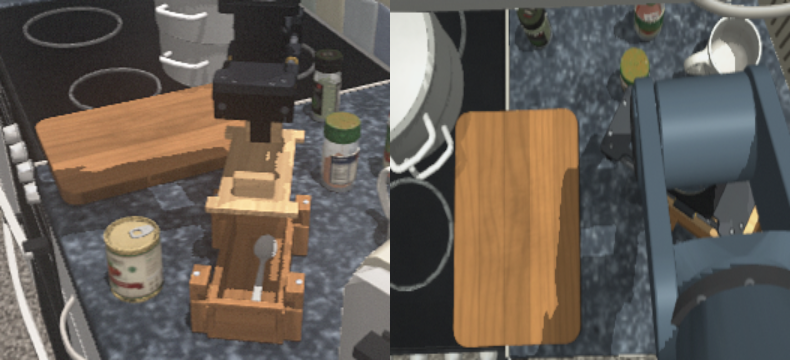

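The lid is out, held level, and the spoon is still in the box. The pot's handle sits near (0.55–0.59, 0.45–0.51), so I'll turn the lid to lie along world x before carrying it over.

Call:
drive_tool(deltas=[[[0,0,0,0,0,0.11],[0,0,0,0,0,0.12],[0,0,0,0,0,0.12],[0,0,0,0,0,0.12],[0,0,0,0,0,0.12],[0,0,0,0,0,0.12],[0,0,0,0,0,0.12],[0,0,0,0,0,0.12]]])

```text
time: 8.55
position: [0.5298, 0.1427, 0.1602]
tool_rot: [0.683, 0.73, -0.001, -0.001]
ft_force: [0.4, -0.0, -1.5]
grip_width: 0.0118
grip_force: 35.0
```

Call:
drive_tool(deltas=[[[15,-2,0,0,0,0.07],[30,-5,0,0,0,0],[35,-6,0,0,0,0],[35,-6,0,0,0,0],[35,-6,0,0,0,0],[35,-6,0,0,0,0],[27,-5,0,0,0,0],[15,-4,0,0,0,0]]])

```text
time: 9.22
position: [0.4878, 0.3726, 0.1601]
tool_rot: [0.706, 0.709, -0.0, -0.001]
ft_force: [-0.1, -0.4, -1.2]
grip_width: 0.0116
grip_force: 35.0
```

Call:
drive_tool(deltas=[[[0,0,15,0,0,0],[0,0,20,0,0,0],[0,0,15,0,0,0],[0,0,10,0,0,0],[0,0,5,0,0,0],[0,0,0,0,0,0],[0,0,0,0,0,0]]])

```text
time: 9.8
position: [0.4894, 0.3696, 0.0962]
tool_rot: [0.707, 0.708, -0.0, -0.0]
ft_force: [0.9, -0.1, -0.9]
grip_width: 0.0115
grip_force: 35.0
```

Run:
```python
from h import *
c=cam("scene");w=cam("wrist")
o=sensors.get_obs();print(o["position"],o["ft_force"],o["moment"],R.from_quat(o["tool_rot"]).as_matrix())
cv2.imwrite("pics/s4.png",np.hstack([cv2.resize(c["img"][150:300,140:360,::-1],None,fx=2,fy=2,interpolation=2),cv2.resize(w["img"][:,:,::-1],(360,300))]))
```

```text
[0.48991885 0.36998554 0.09715352] [-0.58319459  0.47100192 -1.7767825 ] [-0.01123256 -0.06901175 -0.04963301] [[-1.69457748e-03  9.99997284e-01  1.60010704e-03]
 [ 9.99998182e-01  1.69317544e-03  8.77164401e-04]
 [ 8.74452757e-04  1.60159055e-03 -9.99998335e-01]]
```

View pics/s4.png

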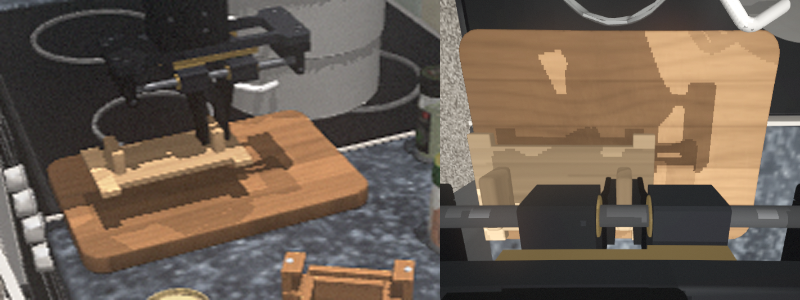

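The lid is level and well inside the board, with about 40 mm left to lower. I'll take it down gently.

Call:
drive_tool(deltas=[[[0,0,12,0,0,0],[0,0,12,0,0,0],[0,0,7,0,0,0],[0,0,3,0,0,0],[0,0,2,0,0,0],[0,0,0,0,0,0],[0,0,0,0,0,0]]])

```text
time: 10.48
position: [0.4893, 0.3698, 0.0602]
tool_rot: [0.706, 0.708, 0.0, 0.0]
ft_force: [-0.0, 0.6, -0.9]
grip_width: 0.0112
grip_force: 35.0
```

Call:
drive_tool(deltas=[[[0,0,1,0,0,0],[0,0,1,0,0,0],[0,0,1,0,0,0],[0,0,0,0,0,0],[0,0,0,0,0,0]]])

```text
time: 10.9
position: [0.4891, 0.3698, 0.0574]
tool_rot: [0.706, 0.708, 0.0, 0.0]
ft_force: [0.1, -0.1, -2.0]
grip_width: 0.0117
grip_force: 35.0
```

Call:
drive_tool(deltas=[[[0,0,0.7,0,0,0],[0,0,0,0,0,0],[0,0,0,0,0,0]]])

```text
time: 11.15
position: [0.4892, 0.3698, 0.0566]
tool_rot: [0.706, 0.708, -0.0, 0.0]
ft_force: [-0.0, 1.2, -2.0]
grip_width: 0.0118
grip_force: 35.0
```

Call:
drive_tool(deltas=[[[0,0,0.7,0,0,0],[0,0,0,0,0,0],[0,0,0,0,0,0]]])

```text
time: 11.4
position: [0.4891, 0.3698, 0.0559]
tool_rot: [0.706, 0.708, -0.0, -0.0]
ft_force: [-0.1, -0.1, -0.8]
grip_width: 0.0118
grip_force: 35.0
```

Call:
drive_tool(deltas=[[[0,0,0.7,0,0,0],[0,0,0,0,0,0],[0,0,0,0,0,0]]])

```text
time: 11.65
position: [0.4893, 0.3698, 0.0554]
tool_rot: [0.706, 0.708, 0.0, 0.0]
ft_force: [-0.4, 0.1, 0.2]
grip_width: 0.0119
grip_force: 35.0
```

The force has gone from about −1.5 N to about 0 at the expected height, so the lid is resting on the board. I'll release and go up.

Call:
drive_tool(deltas=[[[0,0,0,0,0,0],[0,0,0,0,0,0],[0,0,0,0,0,0],[0,0,0,0,0,0]]], gripper=32)

```text
time: 11.98
position: [0.4892, 0.3698, 0.0552]
tool_rot: [0.706, 0.708, 0.0, -0.0]
ft_force: [0.0, -0.2, -0.1]
grip_width: 0.0258
grip_force: 0.0
```

Call:
drive_tool(deltas=[[[0,0,-5,0,0,0],[0,0,-15,0,0,0],[0,0,-25,0,0,0],[0,0,-30,0,0,0],[0,0,-30,0,0,0],[0,0,-20,0,0,0],[0,0,0,0,0,0],[0,0,0,0,0,0]]])

```text
time: 12.65
position: [0.4899, 0.3702, 0.182]
tool_rot: [0.706, 0.708, 0.002, 0.001]
ft_force: [0.3, -0.8, -0.2]
grip_width: 0.028
grip_force: 0.0
```

Run:
```python
from h import *
c=cam("scene");w=cam("wrist")
cv2.imwrite("pics/s5.png",np.hstack([cv2.resize(c["img"][140:390,140:440,::-1],(432,360)),cv2.resize(w["img"][:,:,::-1],(360,360))]))
```

```text
(no output)
```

View pics/s5.png

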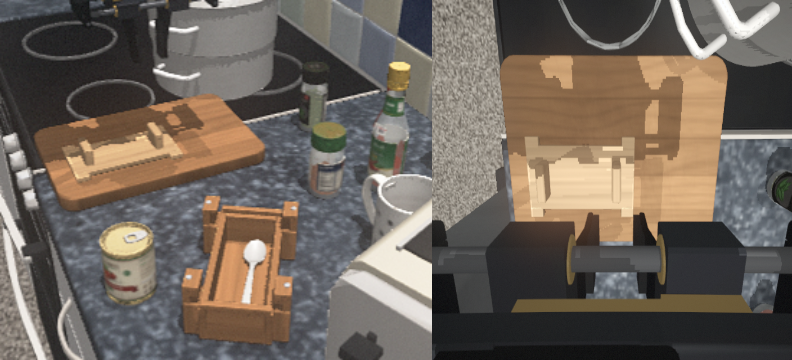

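The lid lies flat on the board with its handles up, the spoon is in the box, and the bystanders are where they stood.

```bash
python3 -c "
from rig import ticket;print(ticket.hand_in())"
```

```text
the job is handed in; nothing more can be done
None
```

The lid came off over the box's far (robot's left) end, the only end I tested, since it rose freely. It now lies flat, handles up, on the chopping board, with the spoon still in the box and the mug, tin and jar untouched; the job was handed in after about 13 s, but no verdict came back.

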